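# Release the tea balls into the bowl

## Task

Push the red bowl across the deck until it stands under the open mouth of the tea-ball dispenser, then press the paddle of its rocking lever down and keep it down, so that the gate at the other end stays lifted until both balls have rolled out into the bowl. Then let the lever come back up so that the gate shuts, with both balls left in the upright bowl. Only push and press with the fingers: pick nothing up, do not touch the balls, and leave the teapot, jar, steamer, plate gripper and cups where they are.

Things in the scene. Friction and masses are not known exactly. Their poses are not given: they have to be found in the camera images.
- dispenser: Bamboo and steel tea-ball dispenser, fixed. Origin on the deck under the lever's pivot, mid of its 150 x 90 x 8 mm foot; x: the way the balls roll out (about world -y), z up. Its open lane, 48 mm wide, slopes from x=-30 mm to the mouth at +120 mm (floor 100 mm high at x=0, 79 mm at the mouth). Pivot 165 mm high between two posts 54 mm apart, 176 mm high. Space above and below the paddle is clear.
- lever (a joint): Angle of the rocking lever, 0 = gate shut (sprung to it), grows as the paddle is pressed down, stop at 0.5. The balls pass under the gate from about 0.3 on; 0.4 or more is comfortable. The gate hangs from the lever's other end, 80 mm from the pivot, and swings up and out to 108 mm. The paddle needs about 2.5 N to start and 5 N at the stop.
- paddle_top (a point): Middle of the upper face of the flat bamboo paddle (44 x 44 x 6 mm) at the lever's free end, the part to press. At rest it is level, 174 mm high, 120 mm behind the pivot (dispenser x=-120 mm). It tilts with the lever and sinks about 57 mm at the stop.
- mouth (a point): Middle of the lane floor at its lower, open end: 120 mm from the pivot along the dispenser's x, 79 mm high. Lane side walls are 18 mm high.
- catch (a point): Point on the deck 65 mm beyond the mouth along the dispenser's x (185 mm from its origin), where the bowl's centre should stand; up to about 20 mm off still catches the balls. The end of the lane is 97 mm high: keep the gripper's body clear of it.
- bowl: Red plastic bowl, loose, 0.16 kg, 55 mm high; outer radius 45 mm at the foot, 60 mm at 18 mm up, 70 mm at the rim, wall 4 mm, flat inner floor 5 mm up. Origin: centre of its underside. Starts on the robot's side of its place under the mouth, 90 to 140 mm from it. Shut fingertips lowered inside can push it along by its wall.
- ball_a_center (a point): Centre of the first pressed-tea ball, hard, 36 mm diameter, 25 g, waiting in the lane against the gate.
- ball_b_center (a point): Centre of the second, equal ball, in the lane behind the first.
- steamer: Bystander: two-tier bamboo steamer with lid, 174 mm diameter, 146 mm high. Origin under its centre.
- teapot: Bystander: white teapot, 140 mm diameter, 123 mm high, spout to its +x reaching 114 mm, handle to -x reaching 106 mm. Origin under its centre.
- jar: Bystander: empty glass jar with screw-top lid, 72 mm diameter, 110 mm high, on the far side of the dispenser. Origin under its centre.
- plate_gripper: Bystander: steel plate gripper with squeeze lever lying flat, 200 mm along its x, 72 mm wide, 14 mm high. Origin under its centre.
- cup_a: Bystander: small white teacup, 60 mm diameter, 45 mm high, beside the dispenser on the robot's side. Origin under its centre.
- cup_b: Bystander: equal teacup, on the far side of the dispenser near the mouth. Origin under its centre.

How it is judged:
By the outcome, as a careful person would: the job done as asked, in the order asked, and still so for the second after the job is handed in, with the robot touching nothing.
It also fails if it takes over 56 s, if anything falls off the work surface, if the arm or the gripper's body presses on something with over 40 N, if the wrist force passes 120 N, or if a joint passes its speed limit or range.

## Robot

A 7-joint arm with a two-finger parallel gripper is mounted at the origin on the work surface. World frame = base frame: x ahead of the robot, y to its left, z up, the work surface at z = 0. Lengths are in mm, angles in rad, forces in N, time in s.
With the tool pointing down it reaches from about 400 to 875 mm from the base axis. Payload 4.4 kg.
Tool frame: the origin (TCP) lies between the finger pads; the fingertips stand ctrl.tip_reach ahead of it and the grasp point (between the pads) lies 8 mm behind it (ctrl.tip_reach is the distance from the TCP to the fingertips, in mm); z points along the fingers, y is the direction in which the jaws open and shut (so a half turn about z gives the same grasp; the last joint's range is limited). The gripper opens to 85 mm and grips with 20 to 120 N. Pads are 22 mm wide; open, the fingers measure 114 mm over their backs; the gripper's body (76 mm by 85 mm) begins 54 mm behind the grasp point. The pads swing forward as they close: fully open they stand 13 mm farther back than shut.
Start: joints at [-1.234, 0.628, 0.038, 1.517, -0.027, 0.996, -0.02], TCP at [254.776, 598.002, 242.313] pointing down, gripper open.
Joint ranges: [-3.06, 3.06], [-0.37, 2.12], [-1.25, 1.32], [0.18, 2.47], [-1.1, 4.24], [0.23, 1.98], [-2.94, 2.94]. Speed limits (rad/s): [2.57, 2.57, 3.14, 3.14, 3.14, 3.14, 3.14].

## Interface

Orientations are given as [roll, pitch, yaw] about the fixed x, y, z axes, in that order (R = Rz(yaw) Ry(pitch) Rx(roll)).
In Python, from cell import status, viewer, order, ctrl gives the robot as it stands.
- The arm moves only by the tool play_rows, never from a script. Its argument "series" is a list of rows, each a list of 5 numbers: the shift along the tool's x, y, z in cm, then the turn about the tool's z in degrees, then the closure, from 0 (fully open) to 1 (shut). In form: [[x, y, z, yaw, gripper], ...]. A call has 1 to 8 rows; each row is the pose to reach, as a shift and turn from the pose commanded when the call began, along the tool's axes at that moment; what a row does not reach only later rows make up. A row lasts 1/10 s, in which the tool goes at most 50 mm and 8.59 degrees, less where a joint would pass 70% of its speed; a pose out of reach is approached as far as the arm can. A call with a gripper value outside its range is refused whole. The fingers move at their own pace and stop on an object; the grip force is fixed at half the most. Time passes only in rows, so rows that repeat a pose let the fingers close. It gives the time, the measured TCP pose, the force and the opening at its end, in the units of the state.
- status.read_state(): the state, without advancing time (a new reading comes with each control period).
- viewer.get_image(name): name is "scene" or "side" or "wrist"; returns a dict with "img" (384x512x3 uint8, red, green, blue), "vfov" (degrees; the focal length in pixels is half the picture's height over the tangent of half this angle, whatever the lens; pixels are square), "cx", "cy" (the principal point, pixels), "dist_coeffs" ([k1, k2, p1, p2, k3] as OpenCV has them; the pictures are not rectified), "rvec" (rotation vector, rad) and "tvec" (3), from world to camera coordinates, as OpenCV has them; the wrist camera has in their place "tool_from_camera" (4x4, takes a point from camera to tool coordinates, whose origin is the TCP and whose axes are the flange's). Camera axes: x right, y down, z forward; pixel columns grow to the right and rows downward; lengths in mm; the calibration is good to about 2 mm. A picture is of the moment at which its call begins: read the wrist's pose just before it. There is no depth.
- order.finish_job(): hands the job in, once; it reports no verdict.
The state is a dict: "clock": time; "qpos": joint angles; "qd": joint speeds; "tau": joint torques, N m; "eef_pos": TCP position; "tool_rot": TCP orientation; "force": force on the tool from outside, world axes, zero at the start; "torque": the same for the moment, N m; "width": finger opening in mm.
Only numpy, scipy, OpenCV 4.12 (cv2) and the standard library are available. Lean on these libraries where they do the work, as an engineer would, in place of code of your own. Each camera call takes 0.05 s, during which the arm holds its last target. There are 200 camera calls.

## Working session

There is one attempt and no reset: what is moved stays moved. The work goes in short steps, Python scripts to look and compute and a tool call to move; the robot and the scene stay as the last step left them, time stands still between calls to the robot, and variables do not carry over. Pictures are saved under pics/ and viewed, about 8 in all and at most 12, crops included, and the job is handed in when it is done.

Besides the shell and the picture viewer there is one more tool, called after "Request:" in YAML: its name, and indented under it one key for each argument. play_rows: Moves the arm, as the interface text tells. Its arguments: {"type":"object","properties":{"series":{"type":"array","items":{"type":"array","items":{"type":"number"}}}},"required":["series"]}

```bash
mkdir -p pics
cat > h.py <<'E'
import numpy as np, cv2
from cell import status, viewer, order, ctrl
def cam(d):
    h,w=d["img"].shape[:2]; f=h/2/np.tan(np.radians(d["vfov"])/2)
    K=np.array([[f,0,d["cx"]],[0,f,d["cy"]],[0,0,1]]); return K,np.array(d["dist_coeffs"],float)
def grab(n):
    d=viewer.get_image(n); np.save(f"pics/{n}.npy",d,allow_pickle=True); return d
def load(n): return np.load(f"pics/{n}.npy",allow_pickle=True).item()
def plane(d,px,z):
    K,D=cam(d); R,_=cv2.Rodrigues(np.array(d["rvec"],float)); t=np.array(d["tvec"],float).ravel()
    u=cv2.undistortPoints(np.array(px,float).reshape(-1,1,2),K,D).reshape(-1,2)
    r=np.c_[u,np.ones(len(u))]@R; c=-R.T@t
    return c+r*((z-c[2])/r[:,2])[:,None]
def proj(d,P):
    K,D=cam(d); return cv2.projectPoints(np.array(P,float).reshape(-1,1,3),np.array(d["rvec"],float),np.array(d["tvec"],float),K,D)[0].reshape(-1,2)
E
python3 - <<'E'
from h import *
s=status.read_state(); print(s,ctrl.tip_reach)
for n in("scene","side"):
    d=grab(n); print(n,d["rvec"],d["tvec"],d["vfov"])
    cv2.imwrite(f"pics/{n}1.png",cv2.resize(d["img"][...,::-1],(800,600),interpolation=cv2.INTER_CUBIC))
E
```

```text
{'clock': 0.0, 'qpos': array([-1.23378009,  0.62937614,  0.03845202,  1.51837345, -0.02702199,
        0.99630883, -0.01999065]), 'qd': array([ 0.00032304, -0.00037086, -0.00098536,  0.0008307 , -0.00054851,
       -0.00047947,  0.00013443]), 'tau': array([-4.31526132e-05, -5.63401330e+01,  1.22662313e+00, -1.93436676e+01,
        1.12285389e-02,  1.05787799e-02,  7.01857601e-06]), 'eef_pos': array([254.53947275, 597.42116552, 241.36806731]), 'tool_rot': array([-3.13964515e+00,  1.49858671e-05,  2.73876554e+00]), 'force': array([-0.15997442,  0.1853148 ,  1.29897112]), 'torque': array([-0.02342332, -0.05274655,  0.06816666]), 'width': 85.51229217184468} 11.0
scene [ 2.10398597  0.74035343 -0.35451375] [-494.08360069 -129.49661992 1538.81206374] 57.18855483116772
side [ 2.17164711 -0.62323682  0.31870351] [-519.95042337  315.58619752 1021.89179554] 50.722091852343766
```

View pics/scene1.png

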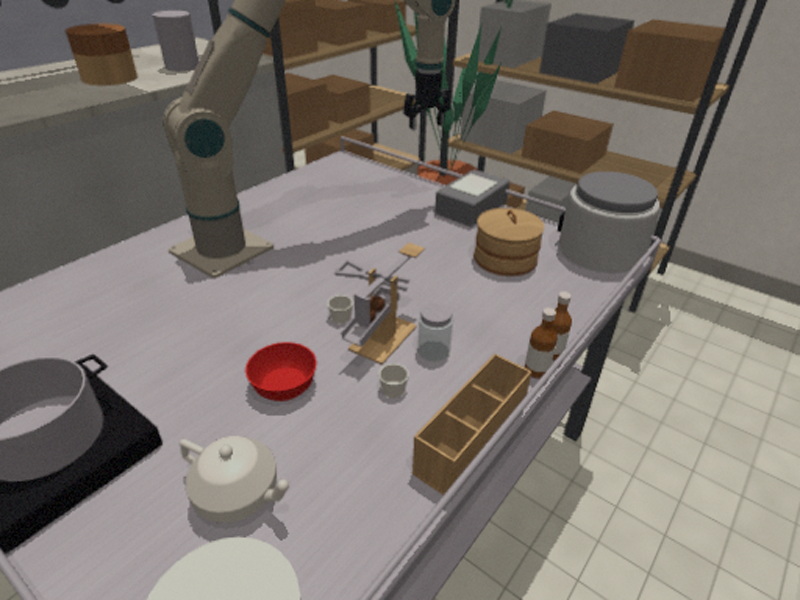

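View pics/side1.png

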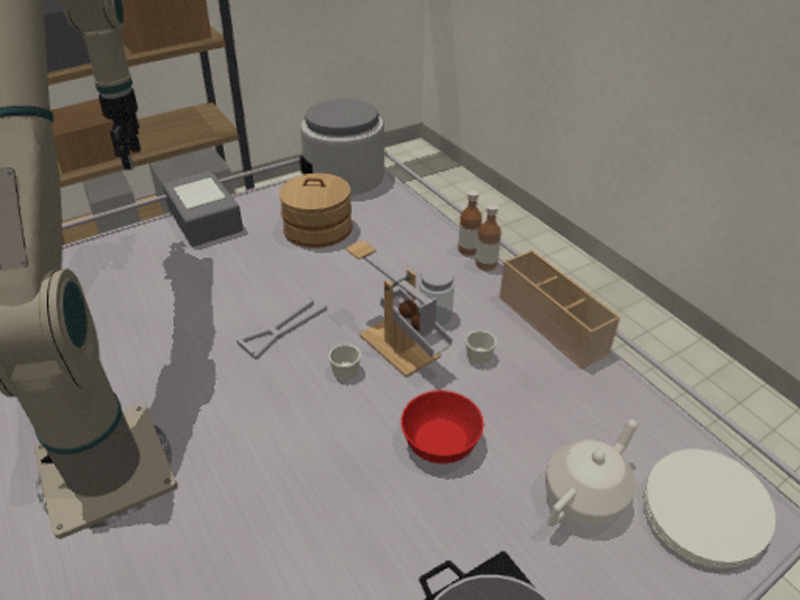

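The scene view shows the bowl at about (281,371), the dispenser near (385,310), the paddle at (412,250) and cup_a at (341,307). The side view shows the bowl at (442,427), the paddle at (362,250), and the foot's front corner at (408,372).

Run:
```python
from h import *
S=load("scene")["img"];T=load("side")["img"]
a=cv2.resize(S[145:245,195:295],(400,400),interpolation=cv2.INTER_CUBIC)
b=cv2.resize(T[145:245,205:305],(400,400),interpolation=cv2.INTER_CUBIC)
cv2.imwrite("pics/crop1.png",np.hstack([a,b])[...,::-1])
for n in("scene","side"):
    d=load(n); i=d["img"].astype(int); m=((i[...,0]>110)&(i[...,1]<50)&(i[...,2]<60)).astype(np.uint8)
    m=((i[...,0]>2.5*i[...,1]+20)&(i[...,0]>2.5*i[...,2]+20)).astype(np.uint8)
    k,l,st,c=cv2.connectedComponentsWithStats(m); j=1+np.argmax(st[1:,4]); print(n,st[j])
    mm=(l==j)
    # fit bowl xy: silhouette of model
    th=np.linspace(0,2*np.pi,60)
    def sil(x,y):
        P=np.vstack([np.c_[x+r*np.cos(th),y+r*np.sin(th),0*th+z] for r,z in((45,0),(60,18),(70,55))])
        h=cv2.convexHull(proj(d,P).astype(np.float32)); o=np.zeros(mm.shape,np.uint8); cv2.fillPoly(o,[np.round(h*16).astype(np.int32)],1,shift=4); return o>0
    from scipy.optimize import minimize
    p0=plane(d,[c[j]],30)[0,:2]
    r=minimize(lambda p:(sil(*p)!=mm).sum(),p0,method="Nelder-Mead",options=dict(initial_simplex=[p0,p0+[20,0],p0+[0,20]]))
    print(n,r.x,r.fun)
```

```text
scene [ 158  220   44   36 1240]
scene [ 520.29620817 -240.36430022] 158.0
side [ 257  250   52   46 1841]
side [ 526.86916416 -243.52342429] 174.0
```

View pics/crop1.png

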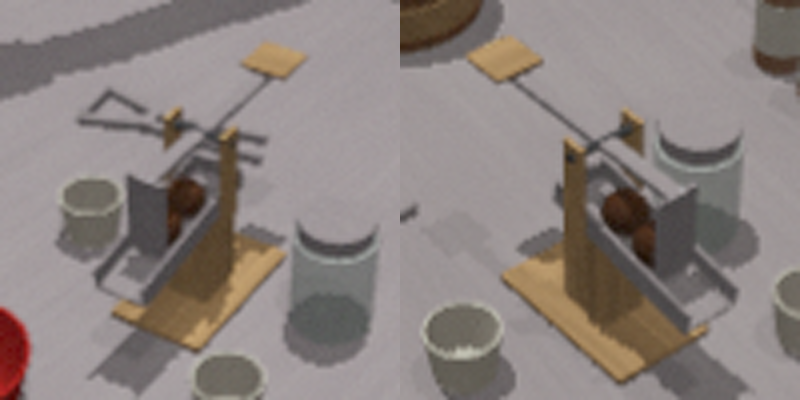

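Run:
```python
from h import *
from scipy.optimize import least_squares
obs={"scene":((195,145),[((274,61),(-120,0,174)),((197,348),(75,45,8)),((286,255),(-75,45,8)),((112,310),(75,-45,8)),((229,130),(0,27,176)),((173,112),(0,-27,176)),((240,57),(-142,-22,174)),((307,67),(-98,22,174)) ]),
"side":((205,145),[((105,60),(-120,0,174)),((102,275),(-75,-45,8)),((222,380),(75,-45,8)),((305,328),(75,45,8)),((175,145),(0,-27,176)),((232,115),(0,27,176))])}
def W(p,Q):
    c,s=np.cos(p[2]),np.sin(p[2]); Q=np.array(Q,float)
    return np.c_[p[0]+c*Q[:,0]-s*Q[:,1],p[1]+s*Q[:,0]+c*Q[:,1],Q[:,2]]
def res(p,names=("scene","side")):
    o=[]
    for n in names:
        off,l=obs[n]; d=load(n)
        px=np.array([a for a,_ in l])/4-.375+off
        o.append((proj(d,W(p,[b for _,b in l]))-px).ravel())
    return np.concatenate(o)
p0=[600,0,-1.57]
for names in(("scene",),("side",),("scene","side")):
    r=least_squares(res,p0,args=(names,),loss="soft_l1"); print(names,r.x.round(3)); 
p=r.x; print(res(p).reshape(-1,2).round(1).tolist())
print("paddle",W(p,[(-120,0,174)]),"mouth",W(p,[(120,0,79)]),"catch",W(p,[(185,0,0)]))
q=lambda n,off,a:np.array(a)/4-.375+off
d=load("scene"); print("cup_a",plane(d,[q(0,(195,145),(91,193))],45),"cup_b",plane(d,[q(0,(195,145),(228,370))],45))
d=load("side"); print("cup_a",plane(d,[q(0,(205,145),(61,330))],45))
```

```text
('scene',) [589.172  -6.521  -1.44 ]
('side',) [588.779  -8.494  -1.437]
('scene', 'side') [589.286  -7.508  -1.439]
[[-0.2, -0.6], [0.3, 0.4], [0.2, -0.8], [-0.7, 0.4], [-0.2, 0.7], [-0.3, 0.2], [6.0, -4.1], [-6.0, 2.6], [-0.2, -0.9], [-0.6, -0.4], [-0.4, 0.1], [1.4, -0.5], [-0.1, -0.2], [0.2, 0.0]]
paddle [[573.46016327 111.444153   174.        ]] mouth [[ 605.11149851 -126.4595943    79.        ]] catch [[ 613.68373514 -190.89185919    0.        ]]
cup_a [[462.23191185  -9.55377289  45.        ]] cup_b [[ 701.44156658 -108.65701422   45.        ]]
cup_a [[463.0637937  -13.16798312  45.        ]]
```

```bash
cat >> h.py <<'E'
from scipy.spatial.transform import Rotation as Ro
def shift(targets,yaw=None,ref=None):
    s=status.read_state(); R=Ro.from_euler("xyz",s["tool_rot"]); p=s["eef_pos"]
    print("t",round(s["clock"],2),"pos",p.round(1),"yaw",np.degrees(s["tool_rot"][2]).round(1),"F",s["force"].round(1),"w",round(s["width"],1))
    for t in targets:
        print(t,"->",(R.inv().apply(np.array(t)-p)/10).round(2), "turn",None if yaw is None else round((np.degrees(s["tool_rot"][2])-yaw+180)%360-180,1))
E
python3 -c "
from h import *
shift([(470,240,250)],29.6)"
```

```text
t 0.1 pos [254.6 597.5 241.5] yaw 156.9 F [ 0.2  0.2 -0. ] w 85.1
(470, 240, 250) -> [-33.83 -24.45  -0.81] turn 127.3
```

Request:
play_rows:
  series:
    - [-33.8, -24.5, -0.8, 65, 0]
    - [-33.8, -24.5, -0.8, 65, 0]
    - [-33.8, -24.5, -0.8, 65, 0]
    - [-33.8, -24.5, -0.8, 65, 0]
    - [-33.8, -24.5, -0.8, 65, 0]
    - [-33.8, -24.5, -0.8, 65, 0]
    - [-33.8, -24.5, -0.8, 65, 0]
    - [-33.8, -24.5, -0.8, 65, 0]

```text
clock: 0.9
eef_pos: [461.1, 253.4, 249.9]
tool_rot: [-3.141, 0.0, 1.6]
force: [1.0, -0.2, -0.3]
width: 85.8
```

```bash
python3 -c "
from h import *
shift([(470,-60,250)],29.6)"
```

```text
t 0.9 pos [461.1 253.4 249.9] yaw 91.7 F [ 1.  -0.2 -0.3] w 85.8
(470, -60, 250) -> [-3.135e+01 -2.000e-02 -1.000e-02] turn 62.1
```

Request:
play_rows:
  series:
    - [-31.5, 0, 0, 62, 0]
    - [-31.5, 0, 0, 62, 0]
    - [-31.5, 0, 0, 62, 0]
    - [-31.5, 0, 0, 62, 0]
    - [-31.5, 0, 0, 62, 0]
    - [-31.5, 0, 0, 62, 0]
    - [-31.5, 0, 0, 62, 0]
    - [-31.5, 0, 0, 62, 0]

```text
clock: 1.7
eef_pos: [470.8, -62.9, 250.0]
tool_rot: [3.14, 0.001, 0.514]
force: [-0.1, 0.7, 0.7]
width: 85.4
```

```bash
python3 -c "
from h import *
shift([(428,-296,200)],29.6)"
```

```text
t 1.7 pos [470.8 -62.9 250. ] yaw 29.4 F [-0.1  0.7  0.7] w 85.4
(428, -296, 200) -> [-15.18  18.19   5.04] turn -0.2
```

Request:
play_rows:
  series:
    - [-15.2, 18.2, 5, 0, 0]
    - [-15.2, 18.2, 5, 0, 0]
    - [-15.2, 18.2, 5, 0, 0]
    - [-15.2, 18.2, 5, 0, 0]
    - [-15.2, 18.2, 5, 0, 0]
    - [-15.2, 18.2, 5, 0, 0]
    - [-15.2, 18.2, 12, 0, 0]
    - [-15.2, 18.2, 12, 0, 0]

```text
clock: 2.5
eef_pos: [430.0, -290.0, 127.1]
tool_rot: [-3.137, 0.0, 0.526]
force: [0.9, -0.0, -0.9]
width: 85.3
```

```bash
python3 -c "
from h import *
shift([(428,-296,30),(500,-255,30)],29.6)
for n in ('scene','side','wrist'):
    d=grab(n)
    if n!='scene': cv2.imwrite(f'pics/{n}2.png',cv2.resize(d['img'],(400,300),interpolation=cv2.INTER_AREA)[...,::-1])
cv2.imwrite('pics/m2.png',np.hstack([cv2.imread('pics/side2.png'),cv2.imread('pics/wrist2.png')]))
"
```

```text
t 2.5 pos [ 430.  -290.   127.1] yaw 30.1 F [ 0.9 -0.  -0.9] w 85.3
(428, -296, 30) -> [-0.47  0.47  9.71] turn 0.5
(500, -255, 30) -> [7.81 0.53 9.71] turn 0.5
```

View pics/m2.png

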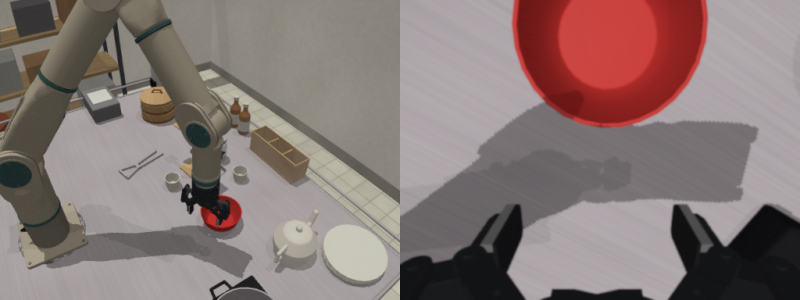

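The side view shows the gripper behind the bowl on the robot's side. In the wrist view the bowl (centre about 610,50) is nearly midway between the open jaws.

Request:
play_rows:
  series:
    - [-0.5, 0.5, 5, 0.5, 0]
    - [-0.5, 0.5, 9.7, 0.5, 0]
    - [-0.5, 0.5, 9.7, 0.5, 0]
    - [0.5, 0.5, 9.7, 0.5, 0]
    - [1.5, 0.5, 9.7, 0.5, 0]
    - [2.5, 0.5, 9.7, 0.5, 0]
    - [3.5, 0.5, 9.7, 0.5, 0]
    - [4.5, 0.5, 9.7, 0.5, 0]

```text
clock: 3.45
eef_pos: [473.3, -274.6, 34.2]
tool_rot: [3.14, -0.001, 0.515]
force: [-1.5, -0.5, 1.3]
width: 85.5
```

```bash
python3 -c "
from h import *
shift([(545,-230,30)],29.6)"
```

```text
t 3.45 pos [ 473.3 -274.6   34.2] yaw 29.5 F [-1.5 -0.5  1.3] w 85.5
(545, -230, 30) -> [ 8.44 -0.36  0.43] turn -0.1
```

Request:
play_rows:
  series:
    - [1, 0, 0, 0, 0]
    - [2, -0.1, 0, 0, 0]
    - [3, -0.1, 0, 0, 0]
    - [4, -0.2, 0, 0, 0]
    - [5, -0.2, 0, 0, 0]
    - [6, -0.3, 0, 0, 0]
    - [7, -0.3, 0, 0, 0]
    - [7, -0.3, 0, 0, 0]

```text
clock: 4.25
eef_pos: [533.2, -236.4, 32.8]
tool_rot: [-3.141, -0.002, 0.516]
force: [-0.1, -0.4, 0.2]
width: 85.5
```

```bash
python3 -c "
from h import *
shift([(555,-224,30)],29.6)
d=grab('wrist');s=grab('scene');t=grab('side')
cv2.imwrite('pics/m3.png',np.hstack([cv2.resize(s['img'][140:260,130:290],(400,300)),cv2.resize(t['img'][180:330,200:400],(400,300))])[...,::-1])
cv2.imwrite('pics/w3.png',d['img'][...,::-1])
print(d['tool_from_camera'],d['vfov'])"
```

```text
t 4.25 pos [ 533.2 -236.4   32.8] yaw 29.6 F [-0.1 -0.4  0.2] w 85.5
(555, -224, 30) -> [ 2.51 -0.01  0.28] turn -0.0
[[ 5.07926227e-04 -9.45993277e-01 -3.24185846e-01  8.28933415e+01]
 [ 9.99999842e-01  4.02889408e-04  3.91119714e-04 -7.31336940e-01]
 [-2.39385577e-04 -3.24185993e-01  9.45993332e-01 -1.31558523e+02]
 [ 0.00000000e+00  0.00000000e+00  0.00000000e+00  1.00000000e+00]] 59.61758588750216
```

View pics/m3.png

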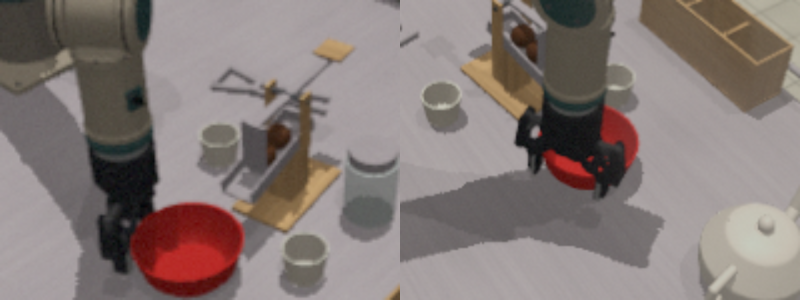

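View pics/w3.png

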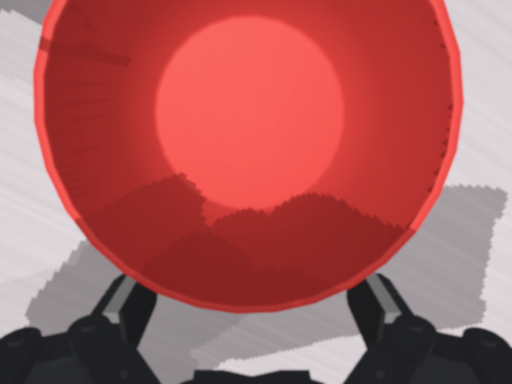

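The bowl is nested symmetrically between both fingers, with its rim running from about (35,100) to (462,100) and its bottom at (250,312). I'll fit its centre from the rim.

```bash
cat >> h.py <<'E'
def wplane(d,px,z):
    s=status.read_state(); K,D=cam(d); T=np.array(d["tool_from_camera"]); R=Ro.from_euler("xyz",s["tool_rot"]).as_matrix()
    u=cv2.undistortPoints(np.array(px,float).reshape(-1,1,2),K,D).reshape(-1,2)
    r=np.c_[u,np.ones(len(u))]@T[:3,:3].T@R.T; c=s["eef_pos"]+R@T[:3,3]
    return c+r*((z-c[2])/r[:,2])[:,None]
def bowlw(d):
    i=d["img"].astype(int); m=((i[...,0]>2*i[...,1]+20)&(i[...,0]>2*i[...,2]+20)).astype(np.uint8)
    c=max(cv2.findContours(m,0,1)[0],key=cv2.contourArea).reshape(-1,2)
    h=cv2.convexHull(c.astype(np.int32)).reshape(-1,2); h=h[(h[:,0]>2)&(h[:,0]<509)&(h[:,1]>2)&(h[:,1]<381)]
    P=wplane(d,h,55)[:,:2]
    from scipy.optimize import least_squares
    r=least_squares(lambda q:np.hypot(*(P-q[:2]).T)-q[2],[*P.mean(0),70],loss="soft_l1"); return r.x,np.sqrt(np.mean(r.fun**2)),len(P)
E
python3 -c "
from h import *
d=load('wrist'); print(bowlw(d)); shift([])"
```

```text
(array([ 587.37712142, -204.10420703,   68.85911403]), np.float64(0.3263676993515478), 44)
t 4.4 pos [ 531.1 -238.    32.8] yaw 29.4 F [ 0.2  0.8 -0.5] w 85.7
```

Request:
play_rows:
  series:
    - [0.7, 0, 0, 0, 0]
    - [1.4, 0.1, 0, 0, 0]
    - [2.1, 0.1, 0, 0, 0]
    - [2.6, 0.1, 0, 0, 0]
    - [2.9, 0.1, 0, 0, 0]
    - [2.9, 0.1, 0, 0, 0]

```text
clock: 5.0
eef_pos: [557.6, -224.2, 32.9]
tool_rot: [3.141, -0.0, 0.514]
force: [-0.3, -0.3, 0.9]
width: 85.5
```

```bash
python3 -c "
from h import *
d=grab('wrist'); print(bowlw(d)); shift([])"
```

```text
(array([ 613.14087795, -190.24961869,   68.82817265]), np.float64(0.2994599092281894), 51)
t 5.05 pos [ 557.3 -224.4   32.9] yaw 29.4 F [-0.5  0.   0.1] w 85.7
```

The bowl is at (613.1,-190.2), within 1 mm of the catch point. I'll back off, rise and go to the paddle.

Request:
play_rows:
  series:
    - [-2, 0, 0, 0, 0]
    - [-5, 0, 0, 0, 0]
    - [-6, 0, 0, 0, 0]
    - [-6, 0, -5, 0, 0]
    - [-6, 0, -10, 0, 0]
    - [-6, 0, -15, 0, 0.5]
    - [-6, 0, -20, 0, 1]
    - [-6, 0, -23, 0, 1]

```text
clock: 5.85
eef_pos: [506.0, -255.0, 267.1]
tool_rot: [3.137, -0.003, 0.513]
force: [0.9, 0.2, 0.4]
width: 43.8
```

```bash
python3 -c "
from h import *
shift([(530,-60,260),(573,111,260)],97.5)
s=grab('scene');t=grab('side')
cv2.imwrite('pics/m4.png',np.hstack([cv2.resize(s['img'][140:260,130:290],(400,300)),cv2.resize(t['img'][130:280,200:400],(400,300))])[...,::-1])"
```

```text
t 5.85 pos [ 506.  -255.   267.1] yaw 29.4 F [0.9 0.2 0.4] w 43.8
(530, -60, 260) -> [ 11.67 -15.81   0.68] turn -68.1
(573, 111, 260) -> [ 23.81 -28.6    0.67] turn -68.1
```

View pics/m4.png

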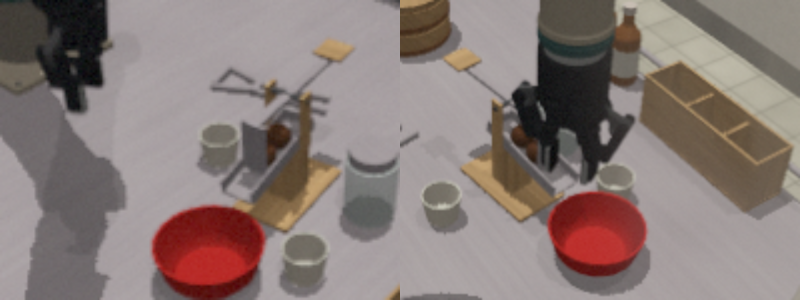

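The bowl stands upright in front of the lane's mouth, with the balls still behind the gate. Next, the move to the paddle.

Request:
play_rows:
  series:
    - [23.8, -28.6, 0.5, -68, 1]
    - [23.8, -28.6, 0.5, -68, 1]
    - [23.8, -28.6, 0.5, -68, 1]
    - [23.8, -28.6, 0.5, -68, 1]
    - [23.8, -28.6, 0.5, -68, 1]
    - [23.8, -28.6, 0.5, -68, 1]
    - [23.8, -28.6, 0.5, -68, 1]
    - [23.8, -28.6, 0.5, -68, 1]

```text
clock: 6.75
eef_pos: [571.0, 119.0, 256.6]
tool_rot: [-3.14, -0.004, 1.713]
force: [0.4, -0.1, -0.3]
width: -0.2
```

```bash
python3 -c "
from h import *
shift([(573.5,111.5,200),(573.5,111.5,131)],97.5)"
```

```text
t 6.75 pos [571.  119.  256.6] yaw 98.2 F [ 0.4 -0.1 -0.3] w -0.2
(573.5, 111.5, 200) -> [-0.8   0.15  5.66] turn 0.7
(573.5, 111.5, 131) -> [-0.83  0.15 12.56] turn 0.7
```

Request:
play_rows:
  series:
    - [-0.8, 0.2, 3, 0.7, 1]
    - [-0.8, 0.2, 5.5, 0.7, 1]
    - [-0.8, 0.2, 5.5, 0.7, 1]
    - [-0.8, 0.2, 5.5, 0.7, 1]

```text
clock: 7.15
eef_pos: [574.2, 104.2, 202.5]
tool_rot: [-3.14, -0.0, 1.688]
force: [0.2, 0.3, 0.4]
width: 0.1
```

```bash
python3 -c "
from h import *
shift([(573.5,111.5,185),(573.5,111.5,131)],97.5)
s=grab('scene');t=grab('side')
cv2.imwrite('pics/m5.png',np.hstack([cv2.resize(s['img'][110:230,190:350],(400,300)),cv2.resize(t['img'][100:220,170:330],(400,300))])[...,::-1])"
```

```text
t 7.15 pos [574.2 104.2 202.5] yaw 96.7 F [0.2 0.3 0.4] w 0.1
(573.5, 111.5, 185) -> [0.73 0.01 1.75] turn -0.8
(573.5, 111.5, 131) -> [0.73 0.02 7.15] turn -0.8
```

View pics/m5.png

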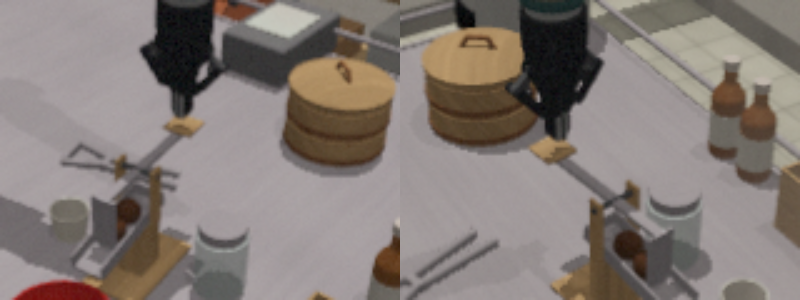

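The fingertips are just above the paddle, slightly toward the pivot. I'll correct by 8 mm and press.

Request:
play_rows:
  series:
    - [0.8, 0, 0.5, -0.8, 1]
    - [0.8, 0, 1.7, -0.8, 1]
    - [0.8, 0, 3, -0.8, 1]
    - [0.8, 0, 4.5, -0.8, 1]
    - [0.8, 0, 6, -0.8, 1]
    - [0.8, 0, 7.2, -0.8, 1]
    - [0.8, 0, 7.2, -0.8, 1]
    - [0.8, 0, 7.2, -0.8, 1]

```text
clock: 8.05
eef_pos: [573.2, 112.4, 130.8]
tool_rot: [-3.14, -0.001, 1.702]
force: [-0.9, 1.4, 5.1]
width: -0.1
```

```bash
python3 -c "
from h import *
shift([(573.5,111.5,131)],97.5)
s=grab('scene');t=grab('side')
cv2.imwrite('pics/m6.png',np.hstack([cv2.resize(s['img'][140:260,150:310],(400,300)),cv2.resize(t['img'][140:290,200:400],(400,300))])[...,::-1])"
```

```text
t 8.05 pos [573.2 112.4 130.8] yaw 97.5 F [-0.9  1.4  5.1] w -0.1
(573.5, 111.5, 131) -> [-0.09  0.02 -0.02] turn 0.0
```

View pics/m6.png

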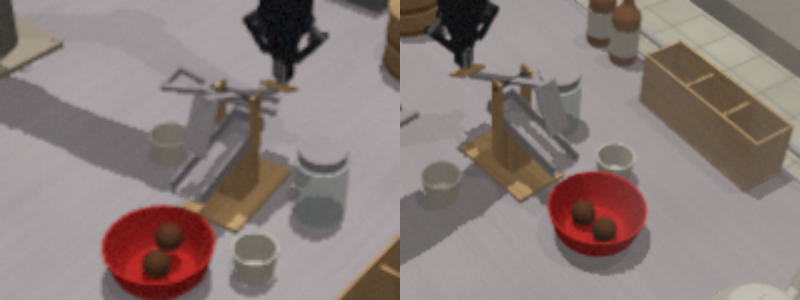

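The lever is down, the gate is lifted, the lane is empty and both balls are in the bowl. I'll let the lever up gently and clear the paddle.

Request:
play_rows:
  series:
    - [0, 0, 0, 0, 1]
    - [0, 0, 0, 0, 1]
    - [0, 0, -1, 0, 1]
    - [0, 0, -2.5, 0, 1]
    - [0, 0, -4, 0, 1]
    - [0, 0, -5.5, 0, 1]
    - [0, 0, -8, 0, 1]
    - [0, 0, -12, 0, 1]

```text
clock: 8.95
eef_pos: [572.2, 111.1, 250.4]
tool_rot: [-3.137, 0.002, 1.701]
force: [0.2, 0.4, -0.2]
width: -0.1
```

Request:
play_rows:
  series:
    - [0, 0, -2, 0, 1]
    - [0, 0, -2, 0, 1]
    - [0, 0, -2, 0, 1]
    - [0, 0, -2, 0, 1]
    - [0, 0, -2, 0, 1]
    - [0, 0, -2, 0, 1]

```text
clock: 9.55
eef_pos: [573.2, 111.9, 270.0]
tool_rot: [-3.14, 0.0, 1.702]
force: [-0.8, 0.6, 0.1]
width: -0.3
```

```bash
python3 -c "
from h import *
shift([])
s=grab('scene');t=grab('side')
cv2.imwrite('pics/m7.png',np.hstack([cv2.resize(s['img'][130:280,130:330],(400,300)),cv2.resize(t['img'][130:280,200:400],(400,300))])[...,::-1])"
```

```text
t 9.55 pos [573.2 111.9 270. ] yaw 97.5 F [-0.8  0.6  0.1] w -0.3
```

View pics/m7.png

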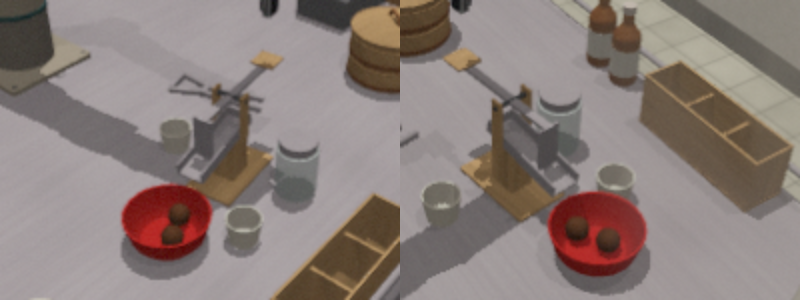

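The gate is shut, the lever is up, both balls are in the upright bowl, and the robot is clear of everything.

```bash
python3 -c "
from cell import order
print(order.finish_job())"
```

```text
the job is handed in; nothing more can be done
None
```

The job is done and handed in at about 9.6 s on the robot's clock. I pushed the bowl with the open fingers to (613, -190) mm, about 1 mm from the catch point I measured. I then pressed the paddle with the shut fingertips at about 5 N until both balls had rolled out, and let the lever back up.

The last pictures, from both the scene and side cameras, show:
- **Dispenser:** the lane is empty, the gate is shut and the lever is level.
- **Bowl:** it is upright with both balls in it.
- **Bystanders:** the cups, jar and steamer look unmoved. The teapot and the plate gripper are only partly in, or outside, these last crops, so I did not recheck them fully. The arm did not go near the teapot, and it passed well above the plate gripper.
- **Robot:** the gripper is clear, about 85 mm above the paddle, with no contact force.

The two cameras' first estimates of the bowl's position differed by about 7 mm. The wrist camera's fit of the rim settled its final place. No check failed.

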